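# Stop, load and reset the grain scanner

### The job

Load the grain scanner safely: press the red mushroom stop button on the yellow box down until it latches, then push the black sample plate along its shelf into the scanner's slot until it is fully home while the stop stays latched. Finally turn the mushroom clockwise (seen from above) to reset it, so that it pops fully up again, and let go. Leave the two black cups and the jar where they are.

Things in the scene. Friction and masses are not known exactly. Their poses are not given: they have to be found in the camera images.
- stop_box: yellow control box with the mushroom button, 100 x 100, 60 tall, fixed; origin at the centre of its underside, z up. Stands left or right of the scanner; on the other side is a white moisture meter (130 x 90, 50 tall, no part in the task)
- stop_top (a point): centre of the top of the red mushroom head, on its vertical axis; moves with the head. The head is round, 42 across, 24 tall, on a steel neck 22 across. Its top is 114 above the table when up, 106 when latched down; below the latched head there are 18 free above a black collar (52 across, 4 tall) on the box
- stop_press (a joint): how far the mushroom is pressed, in m: 0 up, 0.008 fully down. Needs about 3 N at the start, snaps over half-way and latches down by itself
- stop_turn (a joint): how far the head is turned clockwise seen from above, in rad: 0 at rest, 1.05 at its stop. A light spring (up to 0.2 Nm) turns it back when let go. When latched, a turn of 0.7 or more frees the latch and the head springs up 8 mm (a firm grip can hold it down; it then springs up on release)
- scanner: white grain scanner, fixed, 260 wide, 200 deep, 130 tall; origin on the table under the middle of the slot mouth in its front face, x points into the slot, y left, z up. A grey loading shelf, top 22 above the table, reaches 190 out from the face (x -0.19 to 0) between two aluminium side rails 94 apart, their tops 12 above the shelf
- scanner_slot (a point): middle of the slot mouth at the level of the shelf's top; axes as the scanner's. The slot is 94 wide, 13 high and 65 deep to its end stop
- sample_plate: black sample plate lying loose on the shelf, 140 (x) x 90 (y) x 8 thick, 0.2 kg; origin at the centre of its underside, x towards the slot. At its rear (-x) end stands a blue upright tab, 70 wide, 8 thick, rising 30 above the shelf. Fully home its front edge touches the slot's end stop: its origin is 5 in front of the slot mouth and the tab's rear face 75 in front
- plate_tab (a point): centre of the width of the tab's rear face (the face to push), 22 above the shelf; axes as the plate's
- cup_a: small open square sample cup, black, 48 x 48 x 45 tall; stands loose on the table, to be left alone; origin at its underside's centre
- cup_b: another black square sample cup, 48 x 48 x 45 tall; stands loose on the table, to be left alone; origin at its underside's centre
- jar: closed glass jar, 66 across, 85 tall; stands loose on the table, to be left alone; origin at its underside's centre
Mind the look-alikes: they are no part of the job. Leave any turquoise look-alike of the sample_plate alone.

How it is judged:
By the outcome, as a careful person would: the job done as asked, in the order asked, and still so for the second after the job is handed in, with the robot touching nothing.
It also fails if it takes over 48 s, if anything falls off the work surface, if the arm or the gripper's body presses on something with over 40 N, if the wrist force passes 120 N, or if a joint passes its speed limit or range.

### The arm

A 6-joint arm with a two-finger parallel gripper is mounted at the origin on the work surface. World frame = base frame: x ahead of the robot, y to its left, z up, the work surface at z = 0. Lengths are in m, angles in rad, forces in N, time in s.
With the tool pointing down it reaches from about 0.375 to 0.975 m from the base axis. Payload 3.8 kg.
Tool frame: the origin (TCP) lies midway between the tips of the shut fingers; the grasp point (between the pads) lies 19 mm behind it; x points along the fingers, y is the direction in which the jaws open and shut, and the axes are right-handed (so a half turn about x gives the same grasp; the last joint's range is limited). The gripper opens to 88 mm and grips with 3 to 60 N. Pads are 18 mm wide; open, the fingers measure 123 mm over their backs; the gripper's body (75 mm by 187 mm) begins 45 mm behind the grasp point.
Start: joints at [1.21, 0.264, 1.604, -0, 1.274, -0.037], TCP at [0.215, 0.64, 0.239] pointing down, gripper open.
Joint ranges: [-2.63, 2.63], [-0.94, 2.18], [0.31, 2.57], [-1.31, 4.45], [0, 2.66], [-2.55, 2.55]. Speed limits (rad/s): [2.57, 2.57, 3.14, 3.14, 3.14, 3.14].

### API

Orientations are given as a rotation vector (axis times angle).
In Python, from cell import manip, inverse_kinematics, cams, order gives the robot as it stands. Calls block until the motion is done:
- manip.move_pose(position, orientation): joint-space move of the TCP to a pose.
- manip.move_linear(position, rate=0.15, rot=None): straight line of the TCP; rot=None keeps the orientation; rate is the mean speed in m/s.
- manip.set_joints(angles): joint-space move.
- manip.set_gripper(opening, force=None): finger opening in m; force is the grip in N (None keeps the last); returns when the fingers have stopped.
- manip.dwell(seconds).
- inverse_kinematics(position, orientation): joint angles nearest the present ones, or None.
- manip.state(): the state.
- cams.capture(name): name is "scene" or "top" or "wrist"; returns a dict with "image" (384x512x3 uint8, blue, green, red), "z_map" (384x512 float32, m along the optical axis (not along the pixel's ray), 0 where there is no reading), "intrinsics" (3x3 intrinsics, pixels), "position" and "orientation" of the camera in the world; the wrist camera has in their place "T_tool_cam" (4x4, takes a point from camera to tool coordinates, whose origin is the TCP and whose axes are the tool frame's). Camera axes: x right, y down, z forward; pixel columns grow to the right and rows downward; lengths in m; the calibration is good to about 2 mm. A picture is of the moment at which its call begins: read the wrist's pose just before it.
A pose or a line that the arm cannot do raises manip.IKError and nothing moves.
- order.close_job(): hands the job in, once; it reports no verdict.
The state is a dict: "clock": time; "joint_pos": joint angles; "joint_velocities": joint speeds; "tau": joint torques, N m; "tool_pos": TCP position; "tcp_rot": TCP orientation; "contact_force": force on the tool from outside, world axes, zero at the start; "moment": the same for the moment, N m; "gripper_width": finger opening in m.
Only numpy, scipy, OpenCV 4.12 (cv2) and the standard library are available. Lean on these libraries where they do the work, as an engineer would, in place of code of your own. Each camera call takes 0.05 s, during which the arm holds its last target. There are 200 camera calls.

## Working session

There is one attempt and no reset: what is moved stays moved. The work goes in short steps, each a Python script; the robot and the scene stay as the last script left them, time stands still between calls to the robot, and variables do not carry over. Pictures are saved under pics/ and viewed, about 8 in all and at most 12, crops included, and the job is handed in when it is done.

```bash
mkdir -p pics; ls; cat > h.py <<'E'
import numpy as np, cv2
from cell import manip, inverse_kinematics, cams, order
from scipy.spatial.transform import Rotation as R
def cap(n):
    s=manip.state(); c=cams.capture(n)
    if 'T_tool_cam' in c:
        T=np.eye(4);T[:3,:3]=R.from_rotvec(s['tcp_rot']).as_matrix();T[:3,3]=s['tool_pos'];T=T@c['T_tool_cam']
    else:
        T=np.eye(4);o=np.array(c['orientation'])
        T[:3,:3]=o if o.shape==(3,3) else R.from_rotvec(o).as_matrix();T[:3,3]=c['position']
    c['T']=T; return c
def cloud(c):
    z=c['z_map'];K=c['intrinsics'];v,u=np.indices(z.shape)
    p=np.stack([(u-K[0,2])/K[0,0]*z,(v-K[1,2])/K[1,1]*z,z],-1)
    w=p@c['T'][:3,:3].T+c['T'][:3,3]; w[z==0]=np.nan; return w
def ray(c,u,v,h):
    K=c['intrinsics'];d=c['T'][:3,:3]@np.array([(u-K[0,2])/K[0,0],(v-K[1,2])/K[1,1],1]);o=c['T'][:3,3]
    return o+d*(h-o[2])/d[2]
E
python3 - <<'E'
from h import *
import pickle
print(manip.state())
for n in['top','scene']:
    c=cap(n);print(n,c['position'],c['orientation'],c['intrinsics'].tolist())
    cv2.imwrite(f'pics/{n}1.png',c['image']);pickle.dump(c,open(n+'.pkl','wb'))
E
```

```text
pics
{'clock': 0.0, 'joint_pos': array([ 1.21009984e+00,  2.64779310e-01,  1.60533839e+00, -1.15471367e-05,
        1.27369336e+00, -3.68887209e-02]), 'joint_velocities': array([-0.00071894,  0.00097906,  0.00086053, -0.00100973,  0.00078835,
       -0.00023144]), 'tau': array([-1.46288671e-04, -5.02097726e+01, -3.56880677e+01,  7.26293027e-02,
        2.90591625e-02, -2.10897906e-04]), 'tool_pos': array([0.21452348, 0.63927115, 0.2373896 ]), 'tcp_rot': array([ 0.25241332,  1.5562451 , -0.25584525]), 'contact_force': array([-0.15103267,  0.27581143, -0.09760075]), 'moment': array([-0.04271327, -0.0021807 ,  0.02937456]), 'gripper_width': 0.08794031383935642}
top [ 0.41346448 -0.05370519  1.11896917] [-2.23070232  2.1756705  -0.10993395] [[384.5396475429091, 0.0, 254.3940154673581], [0.0, 384.5396475429091, 189.34232679964748], [0.0, 0.0, 1.0]]
scene [1.03391244 0.01027154 0.90961886] [-1.73440544 -2.03508654  0.65258681] [[365.343420650005, 0.0, 257.09177987007905], [0.0, 365.343420650005, 193.1104691444363], [0.0, 0.0, 1.0]]
```

View pics/top1.png

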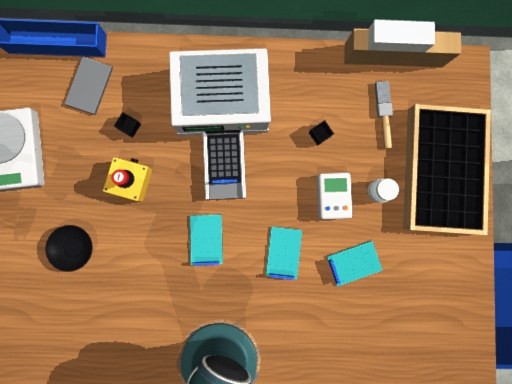

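View pics/scene1.png

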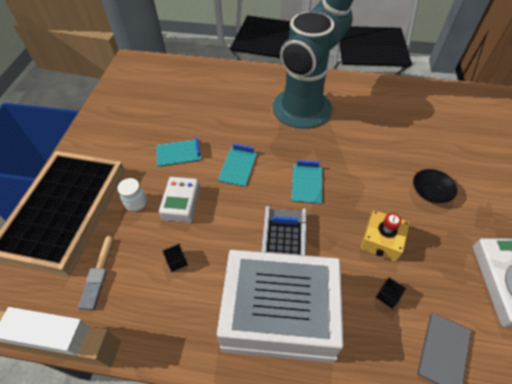

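Top view: mushroom at about (122,178) on the yellow box, the plate on its shelf with its blue tab at about (225,182), and the scanner face at row ~130. The cups are at (127,124) and (320,132), and the jar at (383,190). The three turquoise plates are decoys.

```bash
python3 - <<'E'
from h import *
import pickle
for n in['top','scene']:
    c=pickle.load(open(n+'.pkl','rb'));w=cloud(c);hsv=cv2.cvtColor(c['image'],cv2.COLOR_BGR2HSV);H,S,V=cv2.split(hsv)
    print(n)
    def big(m,win=None):
        if win: k=np.zeros_like(m);k[win[1]:win[3],win[0]:win[2]]=1;m=m&k
        k,l,st,ce=cv2.connectedComponentsWithStats(m.astype(np.uint8));i=1+np.argmax(st[1:,4]);return l==i,st[i],ce[i]
    for nm,m,win,h in [('red',((H<8)|(H>172))&(S>150)&(V>80),(80,150,160,215) if n=='top' else (360,200,420,250),.114),
                   ('yel',(H>20)&(H<32)&(S>150)&(V>120),(90,140,165,215)if n=='top' else(350,200,420,270),.06),
                   ('tab',(H>105)&(H<128)&(S>120),(200,170,250,200)if n=='top' else(260,205,312,235),.052)]:
        b,st,ce=big(m,win)
        P=w[b];zz=P[:,2];top=P[zz>np.nanpercentile(zz,60)-.002]
        print(nm,st,ce,'ray',ray(c,*ce,h).round(4),'cloud med',np.nanmedian(P,0).round(4),'top',np.nanpercentile(zz,90).round(4))
        r=cv2.minAreaRect(np.argwhere(b)[:,::-1].astype(np.float32));bx=cv2.boxPoints(r)
        print('  box',[ray(c,*p,h)[:2].round(4).tolist() for p in bx])
    if n=='top':
        # scanner body top z~.13
        m=(w[...,2]>.12)&(w[...,2]<.14)&(np.abs(w[...,1])<.25)&(w[...,0]>.5)
        b,st,ce=big(m);P=w[b][:,:2];r=cv2.minAreaRect(P.astype(np.float32));print('scanner',r,cv2.boxPoints(r).tolist())
        cv2.imwrite('pics/c1.png',cv2.resize(c['image'][110:220,80:280],None,fx=4,fy=4,interpolation=cv2.INTER_CUBIC))
        for u,v in[(127,124),(320,132),(383,190)]: print(ray(c,u,v,.045))
E
```

```text
top
red [111 170  18  15 129] [121.20155039 177.35658915] ray [0.5031 0.2603 0.114 ] cloud med [0.502  0.2573 0.1125] top 0.1154
  box [[0.5215, 0.2873], [0.5227, 0.2437], [0.4862, 0.242], [0.4851, 0.2856]]
yel [ 103  157   49   44 1058] [129.06238185 179.47353497] ray [0.5026 0.2556 0.06  ] cloud med [0.4997 0.249  0.0589] top 0.0615
  box [[0.47, 0.3259], [0.567, 0.3018], [0.5373, 0.1945], [0.4403, 0.2194]]
tab [211 178  27   6 119] [223.66386555 180.7394958 ] ray [ 0.5068 -0.0023  0.052 ] cloud med [ 5.067e-01 -4.000e-04  4.920e-02] top 0.0532
  box [[0.5106, 0.0333], [0.5157, -0.0389], [0.5031, -0.0398], [0.498, 0.0324]]
scanner ((0.7476434111595154, 0.012452200055122375), (0.19997303187847137, 0.2603171467781067), 4.078052997589111) [[0.6386537551879883, 0.13517063856124878], [0.6571663618087769, -0.12448740005493164], [0.8566330671310425, -0.11026623845100403], [0.8381204605102539, 0.1493918001651764]]
[0.6595766  0.27275438 0.045     ]
[ 0.65388929 -0.27129217  0.045     ]
[ 0.49319554 -0.45289473  0.045     ]
scene
red [383 213  18  17 127] [391.13385827 222.61417323] ray [0.5177 0.262  0.114 ] cloud med [0.5188 0.2629 0.1108] top 0.1143
  box [[0.5283, 0.2391], [0.4806, 0.2593], [0.4961, 0.2924], [0.5428, 0.2716]]
yel [365 221  41  32 439] [384.90888383 238.75398633] ray [0.5349 0.2607 0.06  ] cloud med [0.5369 0.2579 0.0595] top 0.0615
  box [[0.5412, 0.2032], [0.4802, 0.2264], [0.5188, 0.3222], [0.5767, 0.2967]]
tab [272 216  26   9 187] [284.6631016  220.45989305] ray [ 0.5158 -0.0041  0.052 ] cloud med [ 0.5109 -0.004   0.044 ] top 0.0525
  box [[0.5303, -0.0375], [0.5066, -0.0394], [0.5015, 0.0295], [0.5253, 0.0304]]
```

View pics/c1.png

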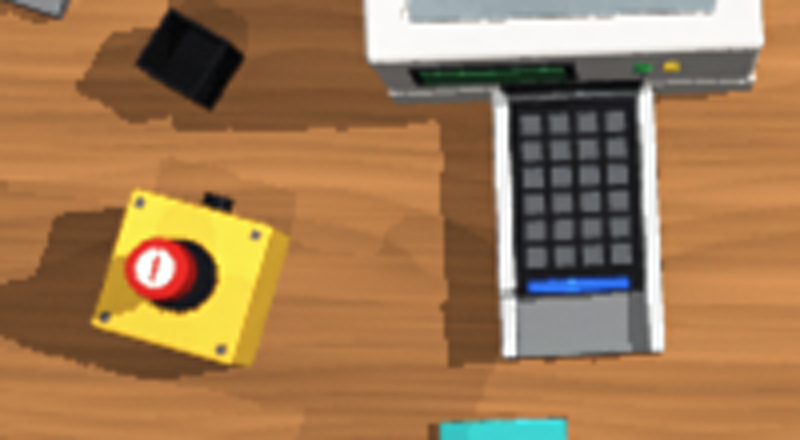

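```bash
cat >> h.py <<'E'
def down(a):  # jaw direction at angle a in the world xy plane
    x=np.array([0,0,-1.]);y=np.array([np.cos(a),np.sin(a),0]);return R.from_matrix(np.c_[x,y,np.cross(x,y)]).as_rotvec()
def st():
    s=manip.state();print('t',round(s['clock'],2),'p',s['tool_pos'].round(4),'F',np.round(s['contact_force'],1),'M',np.round(s['moment'],2),'w',round(s['gripper_width'],4),'j6',round(s['joint_pos'][5],2));return s
E
python3 - <<'E'
from h import *
import pickle
for a in np.deg2rad([-150,-120,-90,-60,-30,0,30,60,90,120,150]):
    q=inverse_kinematics([.503,.262,.25],down(a));print(round(np.rad2deg(a)),None if q is None else np.round(q,2))
s=manip.state();print(R.from_rotvec(s['tcp_rot']).as_matrix().round(2))
a0=np.arctan2(*R.from_rotvec(s['tcp_rot']).as_matrix()[[1,0],1]);print(np.rad2deg(a0))
manip.move_pose([.505,.262,.25],down(np.deg2rad(90)));st()
c=cap('wrist');print(c['T_tool_cam'].round(3));cv2.imwrite('pics/w1.png',c['image']);pickle.dump(c,open('w1.pkl','wb'))
E
```

```text
-150 None
-120 [0.44 0.05 1.82 0.   1.26 2.53]
-90 [ 0.44  0.05  1.82 -0.    1.26  2.01]
-60 [ 0.44  0.05  1.82 -0.    1.26  1.48]
-30 [0.44 0.05 1.82 0.   1.26 0.96]
0 [ 0.44  0.05  1.82 -0.    1.26  0.44]
30 [ 0.44  0.05  1.82  0.    1.26 -0.09]
60 [ 0.44  0.05  1.82 -0.    1.26 -0.61]
90 [ 0.44  0.05  1.82 -0.    1.26 -1.13]
120 [ 0.44  0.05  1.82 -0.    1.26 -1.66]
150 [ 0.44  0.05  1.82 -0.    1.26 -2.18]
[[-0.    0.32  0.95]
 [-0.    0.95 -0.32]
 [-1.   -0.   -0.  ]]
71.44653694339135
t 1.84 p [0.5048 0.2627 0.25  ] F [0.2 0.6 0.3] M [-0.01  0.02 -0.02] w 0.088 j6 -1.14
[[ 0.001 -0.274  0.962 -0.146]
 [ 1.     0.    -0.001 -0.001]
 [-0.     0.962  0.274 -0.07 ]
 [ 0.     0.     0.     1.   ]]
```

View pics/w1.png

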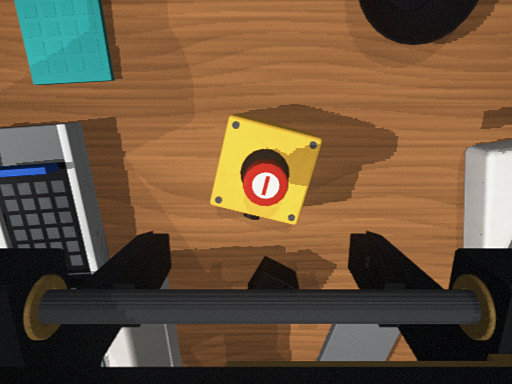

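The wrist view shows the mushroom's white label at about (266,184). The box corners are at (235,117), (322,139), (297,224) and (210,204).

```bash
python3 - <<'E'
from h import *
import pickle
c=pickle.load(open('w1.pkl','rb'));w=cloud(c);H,S,V=cv2.split(cv2.cvtColor(c['image'],cv2.COLOR_BGR2HSV))
k=np.zeros(H.shape,bool);k[140:225,230:300]=1
wh=k&(S<60)&(V>150);red=k&((H<8)|(H>172))&(S>150)&(V>60)
p=np.argwhere(wh)[:,::-1].astype(np.float32);ce,rad=cv2.minEnclosingCircle(p);print('white',ce,rad,len(p),ray(c,*ce,.114).round(4))
P=w[red|wh];t=P[P[:,2]>.109];ce2,r2=cv2.minEnclosingCircle(t[:,:2].astype(np.float32));print('cloud',ce2,r2,np.nanpercentile(t[:,2],[50,95]),t.mean(0))
y=np.zeros(H.shape,bool);y[100:235,200:335]=1;P=w[y&(abs(w[...,2]-.06)<.005)];r=cv2.minAreaRect(P[:,:2].astype(np.float32));print('box',r)
# scanner-frame estimate of tab from this view
m=(H>105)&(H<128)&(S>120);m[:155]=0;m[190:]=0;m[:,85:]=0
q=w[m];print('tab',q.shape,np.nanmedian(q,0),np.nanmin(q,0),np.nanmax(q,0))
E
```

```text
white (265.21429443359375, 185.2142791748047) 13.334489822387695 456 [0.5061 0.2671 0.114 ]
cloud (0.5050497055053711, 0.2669697105884552) 0.02040332742035389 [0.11406326 0.1155028 ] [0.50431368 0.2670226  0.11395205]
box ((0.5061375498771667, 0.26750752329826355), (0.10027334839105606, 0.10036441683769226), 75.8007583618164)
tab (607, 3) [0.50513153 0.00842864 0.05129344] [ 0.50119478 -0.03782331  0.02518007] [0.51777394 0.0378151  0.05412922]
```

```bash
python3 - <<'E'
from h import *
a=down(np.deg2rad(90))
manip.set_gripper(0.0,20);st()
manip.move_linear([.506,.267,.122],rate=.15);s=st();f0=s['contact_force'][2]
for z in [.114,.112,.110,.109,.108,.107,.106,.105,.104,.103]:
    manip.move_linear([.506,.267,z],rate=.04);s=st()
    if s['contact_force'][2]-f0>15 and z<=.108: break
manip.move_linear([.506,.267,.16],rate=.15);st()
c=cap('wrist');w=cloud(c);k=(np.hypot(w[...,0]-.506,w[...,1]-.267)<.018)&(w[...,2]>.09)&(w[...,2]<.13);print(k.sum(),np.nanpercentile(w[k][:,2],[20,50,90]))
E
```

```text
t 3.19 p [0.505 0.262 0.25 ] F [0.8 0.1 0.3] M [ 0.03 -0.    0.03] w 0.0 j6 -1.14
t 4.19 p [0.5068 0.2674 0.123 ] F [ 0.2 -0.2  0.3] M [ 0.    0.01 -0.  ] w 0.0006 j6 -1.13
t 4.54 p [0.5064 0.2672 0.1145] F [-0.1  0.5 -0.2] M [ 0.11 -0.03 -0.02] w 0.0004 j6 -1.13
t 4.79 p [0.506  0.267  0.1119] F [ 0.4 -0.   1.2] M [ 0.02 -0.07  0.02] w 0.0006 j6 -1.13
t 5.04 p [0.5055 0.2668 0.1094] F [ 0.3 -0.6  0.9] M [0.01 0.06 0.01] w 0.0004 j6 -1.13
t 5.29 p [0.5059 0.2669 0.1088] F [-0.2 -0.  -1.1] M [ 0.02  0.03 -0.03] w 0.0004 j6 -1.13
t 5.54 p [0.506  0.267  0.1079] F [ 0.1  0.1 -0.7] M [ 0.04 -0.04  0.04] w 0.0005 j6 -1.13
t 5.79 p [0.506  0.267  0.1069] F [-0.6  0.1 -0.1] M [ 0.05 -0.09 -0.04] w 0.0007 j6 -1.13
t 6.04 p [0.5062 0.2671 0.1064] F [-0.7 -1.1  3.6] M [-0.01  0.05 -0.03] w 0.0003 j6 -1.13
t 6.29 p [0.5063 0.2672 0.1063] F [-2.6 -0.5  7.3] M [-0.16  0.46  0.03] w 0.0005 j6 -1.13
t 6.54 p [0.5064 0.2672 0.1062] F [-3.3 -1.9 13. ] M [-0.34  0.81  0.01] w 0.0007 j6 -1.13
t 6.79 p [0.5066 0.2673 0.1062] F [-6.8 -2.9 18.3] M [-0.46  1.11  0.05] w 0.0003 j6 -1.13
t 7.33 p [0.5058 0.2669 0.1595] F [ 0.6  0.3 -0.5] M [-0.02 -0.03  0.01] w 0.0007 j6 -1.13
2075 [0.10564613 0.10626698 0.1072777 ]
```

```bash
python3 - <<'E'
from h import *
import pickle
yaw=np.arctan2(.01851,.25966);print(yaw)
manip.move_linear([.506,.267,.22],rate=.2)
manip.move_pose([.47,-.005,.22],down(np.pi/2+yaw));st()
c=cap('wrist');w=cloud(c);cv2.imwrite('pics/w2.png',c['image']);pickle.dump(c,open('w2.pkl','wb'))
H,S,V=cv2.split(cv2.cvtColor(c['image'],cv2.COLOR_BGR2HSV))
m=(H>105)&(H<128)&(S>120)&(abs(w[...,1])<.06)&(w[...,0]>.47)&(w[...,0]<.6)&(w[...,2]>.03)
P=w[m];t=P[P[:,2]>.048];print(len(P),len(t));r=cv2.minAreaRect(t[:,:2].astype(np.float32));print(r,cv2.boxPoints(r).round(4).tolist(),np.percentile(P[:,2],[5,50,95]))
# rails: z ~ .034
m=(abs(w[...,2]-.034)<.004)&(abs(w[...,1])<.09)&(w[...,0]>.44)&(w[...,0]<.66)&(V>140)&(S<60)
k,l,s_,ce=cv2.connectedComponentsWithStats(m.astype(np.uint8))
for i in range(1,k):
    if s_[i,4]>150: print('rail',s_[i],cv2.boxPoints(cv2.minAreaRect(w[l==i][:,:2].astype(np.float32))).round(4).tolist())
E
```

```text
0.0711651452515266
t 8.89 p [ 0.4699 -0.0045  0.2194] F [ 0.7  0.  -0. ] M [ 0.   -0.03  0.04] w 0.0008 j6 -1.71
924 551
((0.491884708404541, -0.005684155970811844), (0.03855230659246445, 0.06884127855300903), 4.243595600128174) [[0.4700999855995178, 0.0272000003606081], [0.47519999742507935, -0.0414000004529953], [0.513700008392334, -0.038600001484155655], [0.5085999965667725, 0.03009999915957451]] [0.03093694 0.05097392 0.05291014]
rail [203 164  12  84 713] [[0.4643999934196472, -0.05510000139474869], [0.4650000035762787, -0.0649000033736229], [0.5594000220298767, -0.05869999900460243], [0.5587999820709229, -0.048900000751018524]]
rail [300 164  12  84 767] [[0.4569999873638153, 0.048700001090765], [0.4577000141143799, 0.03880000114440918], [0.551800012588501, 0.04529999941587448], [0.5511000156402588, 0.0551999993622303]]
```

View pics/w2.png

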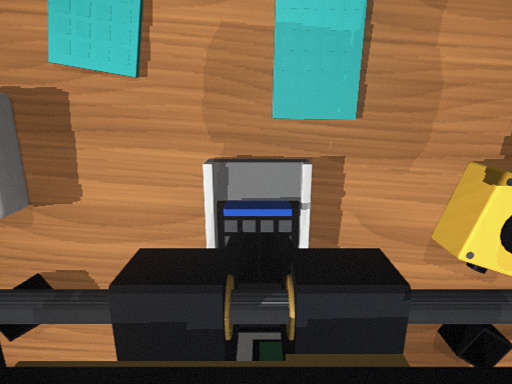

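Tab top is at cols 223–292, rows 207–216, square to the rails. The rail line and the scanner face agree to about 3 mm, so I'll push along the axis.

```bash
python3 - <<'E'
from h import *
yaw=.0705;d=np.array([np.cos(yaw),np.sin(yaw)]);o=np.array([.649,.005])
def P(x,z): return [*(o+x*d),z]
manip.move_linear(P(-.172,.08),rate=.2);manip.move_linear(P(-.172,.032),rate=.1);s=st();f0=s['contact_force'][:2]@d
manip.move_linear(P(-.150,.032),rate=.06);st()
x=-.092;manip.move_linear(P(x,.032),rate=.05);s=st()
while x<-.070:
    x+=.0015;manip.move_linear(P(x,.032),rate=.03);s=st()
    f=s['contact_force'][:2]@d-f0
    print('x',round(x,4),'act',round((s['tool_pos'][:2]-o)@d,4),'f',round(f,1))
    if f<-15: break
E
```

```text
t 10.43 p [ 0.478  -0.0072  0.0325] F [-0.1  0.9  0.4] M [ 0.02 -0.04 -0.06] w 0.0007 j6 -1.71
t 10.94 p [ 0.4999 -0.0055  0.0321] F [ 0.5 -0.9 -0.9] M [-0.   -0.03  0.02] w 0.0004 j6 -1.7
t 12.25 p [ 0.5573 -0.0015  0.0321] F [ 0.8 -0.  -0.2] M [-0.01  0.02 -0.03] w 0.0004 j6 -1.69
t 12.5 p [ 0.5586 -0.0014  0.032 ] F [-0.8  0.6  0.3] M [0.06 0.1  0.03] w 0.0004 j6 -1.69
x -0.0905 act -0.0906 f -0.7
t 12.75 p [ 0.5603 -0.0013  0.032 ] F [-0.8  1.2 -0.1] M [ 0.08  0.12 -0.03] w 0.0004 j6 -1.69
x -0.089 act -0.0889 f -0.8
t 13.0 p [ 0.562  -0.0012  0.032 ] F [-0.7 -0.6 -1. ] M [0.03 0.04 0.01] w 0.0003 j6 -1.69
x -0.0875 act -0.0873 f -0.7
t 13.25 p [ 0.5635 -0.0011  0.032 ] F [-0.   0.6 -0.5] M [ 0.03  0.04 -0.02] w 0.0005 j6 -1.69
x -0.086 act -0.0857 f 0.0
t 13.5 p [ 0.5645 -0.0009  0.0319] F [-1.1  0.   0.2] M [0.07 0.26 0.01] w 0.0005 j6 -1.69
x -0.0845 act -0.0847 f -1.1
t 13.75 p [ 0.5645 -0.0009  0.0318] F [-7.1 -1.2  5. ] M [-0.03  0.85 -0.06] w 0.0002 j6 -1.69
x -0.083 act -0.0847 f -7.2
t 14.0 p [ 0.5645 -0.0009  0.0316] F [-10.1  -0.9   8. ] M [-0.03  1.41  0.02] w 0.0005 j6 -1.69
x -0.0815 act -0.0847 f -10.2
t 14.25 p [ 0.5645 -0.0008  0.0314] F [-14.   -1.8  11.1] M [-0.19  1.95 -0.04] w 0.0003 j6 -1.69
x -0.08 act -0.0847 f -14.1
t 14.5 p [ 0.5645 -0.0008  0.0312] F [-18.4  -1.9  14.9] M [-0.27  2.5   0.06] w 0.0001 j6 -1.69
x -0.0785 act -0.0847 f -18.5
```

The plate hit the end stop with the tab at -0.0757, where -0.075 was expected. Next I'll back off, check the plate, then reset the mushroom.

```bash
python3 - <<'E'
from h import *
yaw=.0705;d=np.array([np.cos(yaw),np.sin(yaw)]);o=np.array([.649,.005])
def P(x,z): return [*(o+x*d),z]
manip.move_linear(P(-.12,.032),rate=.1);manip.move_linear(P(-.14,.2),rate=.2)
c=cap('wrist');cv2.imwrite('pics/w3.png',c['image']);w=cloud(c)
H,S,V=cv2.split(cv2.cvtColor(c['image'],cv2.COLOR_BGR2HSV))
m=(H>105)&(H<128)&(S>120)&(abs(w[...,1])<.06)&(w[...,0]>.52)&(w[...,0]<.62)&(w[...,2]>.035)&(w[...,2]<.06)
q=(w[m][:,:2]-o)@d;print('tab x',m.sum(),np.percentile(q,[5,50,95]).round(4))
manip.set_gripper(.085,20)
C=[.506,.267]
manip.move_pose([*C,.2],down(np.deg2rad(120)));st()
c=cap('wrist');w=cloud(c);k=(np.hypot(w[...,0]-.506,w[...,1]-.267)<.018)&(w[...,2]>.09)&(w[...,2]<.13);print('head',k.sum(),np.nanpercentile(w[k][:,2],[20,50,90]))
cv2.imwrite('pics/w4.png',c['image'])
cv2.imwrite('pics/w34.png',np.hstack([cv2.imread('pics/w3.png')[100:],c['image'][100:]])[:,:,:])
E
python3 -c "
import cv2;i=cv2.imread('pics/w34.png');cv2.imwrite('pics/w34.png',cv2.resize(i,None,fx=.78,fy=.78))"
```

```text
tab x 19 [-0.0745 -0.0741 -0.0735]
t 18.47 p [0.5061 0.2662 0.1999] F [-0.   0.4  0.3] M [ 0.05 -0.07 -0.01] w 0.0851 j6 -1.65
head 1625 [0.10557684 0.10618814 0.10724139]
```

View pics/w34.png

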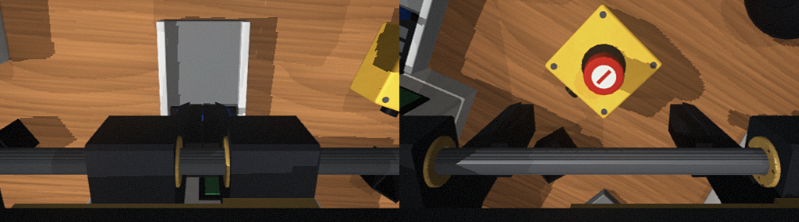

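Left: the shelf is empty behind the tab, which is hidden by the fingers at about (205,110), measured at -0.074. Right: the mushroom at (603,75), head still at 106 mm, so it stays latched. Grip and turn.

```bash
python3 - <<'E'
from h import *
C=[.506,.267]
manip.move_linear([*C,.076],rate=.12);st()
manip.set_gripper(.03,25);s=st()
q=np.array(s['joint_pos'])
for k in [.25,.5,.7,.85,.95]:
    r=q.copy();r[5]+=k;manip.set_joints(r);s=st()
    if abs(s['moment'][2])>2: break
manip.dwell(.3);st()
E
```

```text
t 19.7 p [0.5068 0.2673 0.0769] F [-0.1  0.8  0.3] M [0.04 0.01 0.05] w 0.0849 j6 -1.65
t 20.43 p [0.5056 0.2678 0.0761] F [-2.   4.3  2.9] M [ 0.67  0.44 -0.02] w 0.041 j6 -1.65
t 20.78 p [0.5055 0.2679 0.0762] F [-1.8  2.6  0.8] M [0.35 0.27 0.11] w 0.0411 j6 -1.41
t 21.13 p [0.5055 0.268  0.0762] F [-2.   3.1  0.2] M [0.53 0.28 0.12] w 0.0411 j6 -1.16
t 21.44 p [0.5054 0.268  0.0761] F [-1.9  4.2  1.3] M [0.6  0.34 0.12] w 0.0411 j6 -0.96
t 21.71 p [0.5055 0.2681 0.0762] F [-2.   5.   1.9] M [0.62 0.46 0.15] w 0.0412 j6 -0.81
t 21.96 p [0.5055 0.2682 0.0764] F [-3.5  4.8  2.4] M [0.56 0.53 0.13] w 0.0412 j6 -0.71
t 22.26 p [0.5055 0.2681 0.0764] F [-2.3  4.6  2.7] M [0.56 0.53 0.1 ] w 0.0406 j6 -0.71
```

```bash
python3 - <<'E'
from h import *
manip.set_gripper(.085,20);st();manip.dwell(.3)
manip.move_linear([.506,.267,.2],rate=.15);st()
c=cap('wrist');w=cloud(c);k=(np.hypot(w[...,0]-.506,w[...,1]-.267)<.018)&(w[...,2]>.09)&(w[...,2]<.13);print('head',k.sum(),np.nanpercentile(w[k][:,2],[20,50,90]))
a=c['image']
t=cap('top');s=cap('scene');cv2.imwrite('pics/fin.png',cv2.resize(np.vstack([np.hstack([a,t['image']]),np.hstack([s['image'],s['image']*0])]),(800,600)))
E
```

```text
t 23.04 p [0.5056 0.2677 0.0761] F [-1.1  1.3  0.9] M [-0.04  0.01 -0.04] w 0.0852 j6 -0.7
t 24.32 p [0.5053 0.2667 0.1989] F [ 0.3 -0.1 -0.5] M [-0.02  0.01 -0.02] w 0.0851 j6 -0.7
head 1744 [0.11369122 0.11429941 0.11528252]
```

View pics/fin.png

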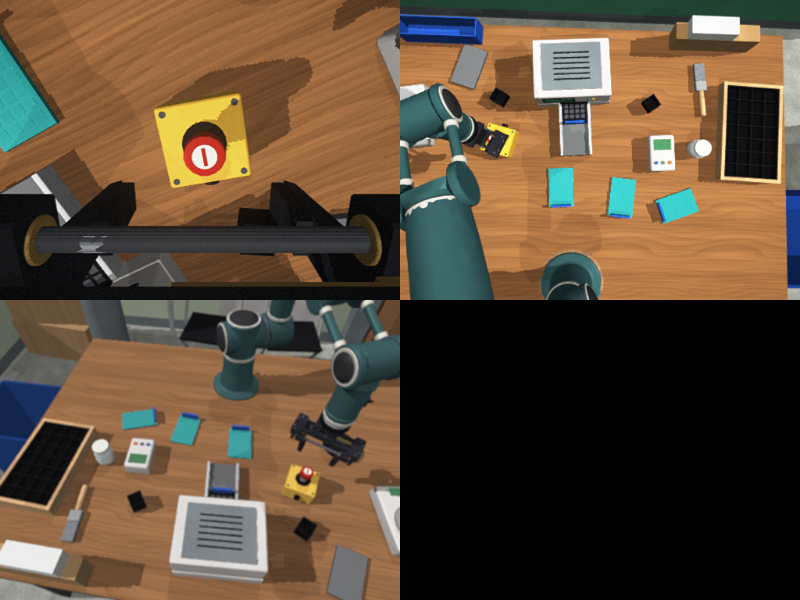

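The mushroom is up again at 114 mm, seen at (205,155). The plate is in the slot with its tab at (573,121) in the top view. The cups and jar look unmoved and the gripper is clear, so I'm handing in.

```bash
python3 - <<'E'
from h import *
order.close_job();st()
E
```

```text
the job is handed in; nothing more can be done
the job is handed in; nothing more can be done
```

The job is done and handed in at about 24.5 s of the 48 s allowed; no verdict was reported. I did the three steps in the order asked:

- **Stop pressed:** I pressed the mushroom with the fingers shut until it bottomed out at about 18 N. The head measured 106.3 mm afterwards, so it had latched.
- **Plate loaded:** I pushed it along the slot axis until it stopped hard, with the push force reaching about 18 N. The tab's rear face was then at -75.7 mm by the arm, against the -75 mm expected. The camera read about -74 mm, but from only 19 pixels of the tab because the fingers hid the rest. The head still measured 106.2 mm after the push, so the stop stayed latched.
- **Stop reset:** I gripped the head at 25 N, turned it 0.95 rad clockwise and let go. It sprang up to 114.3 mm, fully up.

In the last pictures the cups, the jar and the turquoise plates look unmoved; I did not measure them again. The gripper was open and about 85 mm above the button. No check failed. The two estimates of the scanner's face differed by about 3 mm, which the push to the end stop made unimportant.

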